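# Seat the black cello peg so it holds at its mark

### The job

On the peg-fitting jig, seat the black tuning peg: press it down into its tapered hole until its collar sits on the brass bush and, keeping it pressed in, turn it clockwise until its thumb piece lines up with the red mark on the ring round it, so that it stays there when you let go. Leave the pale peg alone.

Things in the scene. Friction and masses are not known exactly. Their poses are not given: they have to be found in the camera images.
- dark_peg (a point): Black tuning peg, upright in a hardwood block 72x72 mm, top 68 mm above the bench. Point: middle of its flat thumb piece on the vertical axis, 107 mm above the bench when proud. Thumb piece 40 mm along x, 13 mm thick along y (grip across this), 32 mm tall, centred here; white line at its +x end. Collar, 30 mm diameter, top 22 mm below the point. z up. Turns only clockwise from above, up to 92 deg.
- dark_depth (a joint): How far the black peg is pressed straight down, m: 0 proud, 0.006 home, collar on the brass bush. Pressing takes about 9 N; it stays where left. Less than about 4 mm in, a spring in the block turns the peg back to its start when let go (0.07 Nm to turn it); pressed farther in, the taper grips and it stays as turned (0.02 Nm to turn).
- dark_ring: Flat aluminium ring, 68 mm outside, 3 mm thick, fixed on the block round the black peg, with one red mark. Origin on the peg's axis at the block's top, 68 mm above the bench. +x points from the centre to the red mark, which lies 43 to 69 degrees clockwise (from above) of the peg's white line at the start.
- pale_peg (a point): The pale wooden peg of the same shape, in an equal block with its own ring on the same board, axis 170 mm from the black one's, on its left or right; to be left alone. Point: near the white-marked end of its thumb piece, 18 mm from its axis along +x, at mid height of the thumb piece.

How it is judged:
On the way:
1. the black peg is pressed at least 4 mm into its hole before it has been turned to the mark (still more than 15 degrees off) (value of joint dark_depth above 0.004 m and angle between the x axis of dark_peg and the x axis of dark_ring, either way round above 0.26 rad), for 0.05 s.
At the end, for the whole second after the job is handed in: The black peg is let go, stands pressed at least 4.3 mm into its hole (fully home is 6 mm), and the long side of its thumb piece points at the red mark of its ring within 12 degrees; it stays so. The pale peg is where it was (value of joint dark_depth above 0.0043 m and angle between the x axis of dark_peg and the x axis of dark_ring, either way round below 0.21 rad); the robot touches nothing.
It fails at once if the pale peg is pressed in or turned (the marked end of its thumb piece moves more than 4 mm) (distance of pale_peg from where it was at the start of the episode above 0.004 m).
It also fails if it takes over 32 s, if anything falls off the work surface, if the arm or the gripper's body presses on something with over 40 N, if the wrist force passes 120 N, or if a joint passes its speed limit or range.

### The arm

A 7-joint arm with a two-finger parallel gripper is mounted at the origin on a cart in front of the work surface, level with it; the furniture and walls round the work are solid. World frame = base frame: x ahead of the robot, y to its left, z up, the work surface at z = 0. Lengths are in m, angles in rad, forces in N, time in s.
With the tool pointing down it reaches from about 0.4 to 0.9 m from the base axis. Payload 5.5 kg.
Tool frame: the origin (TCP) lies between the finger pads; the fingertips stand 11 mm ahead of it and the grasp point (between the pads) lies 8 mm behind it; z points along the fingers, y is the line along which they close (so a half turn about z gives the same grasp; the last joint's range is limited). The gripper opens to 85 mm and grips with 20 to 120 N. Pads are 22 mm wide; open, the fingers measure 114 mm over their backs; the gripper's body (76 mm by 85 mm) begins 54 mm behind the grasp point. The pads swing forward as they close: fully open they stand 13 mm farther back than shut.
Start: joints at [1.421, 0.501, -0.427, 1.55, 0.221, 1.138, -0.21], TCP at [0.261, -0.595, 0.242] pointing down, gripper open.
Joint ranges: [-2.88, 2.88], [-0.31, 2.03], [-1.54, 1.56], [0.2, 2.42], [-1.41, 4.55], [0.19, 2.02], [-2.57, 2.57]. Speed limits (rad/s): [2.57, 2.57, 3.14, 3.14, 3.14, 3.14, 3.14].

### API

Orientations are given as a unit quaternion [x, y, z, w].
In Python, from cell import * gives the robot as it stands.
- The arm moves only by the tool play_rows, never from a script. Its argument "series" is a list that holds one entry, the list of rows, each a list of 7 numbers: the shift along the tool's x, y, z in cm, then the turn, a rotation vector about the tool's x, y, z in rad, then the closure, from 0 (fully open) to 1 (shut). In form: [[[tx, ty, tz, rx, ry, rz, gripper], ...]]. A call has exactly 5 rows; each row shifts and turns the commanded pose from where the row before left it, along the tool's axes as they then stand; what a row does not reach is not made up. A row lasts 1/10 s, in which the tool goes at most 50 mm and 8.59 degrees, less where a joint would pass 70% of its speed; a pose out of reach is approached as far as the arm can. A call is refused whole if a number of a shift passes 5 or a number of a turn 0.15, either way. A call with a gripper value outside its range is refused whole. The fingers move at their own pace and stop on an object; the grip force is fixed at half the most. Time passes only in rows, so rows that do not move let the fingers close, or fill a call up. It gives the time, the measured TCP pose, the force, the opening and the grip force at its end, in the units of the state.
- get_obs(): the state, without advancing time (a new reading comes with each control period).
- capture(name): name is "scene" or "top"; returns a dict with "image" (400x640x3 uint8, blue, green, red), "intrinsics" (3x3 intrinsics, pixels), "k1" (the pictures are not rectified: a ray, as slopes to the right and down, at radius r is drawn at 1 + k1 r^2 times it, then the intrinsics apply), "view" (4x4, takes a point from world to camera coordinates). Camera axes: x right, y up, looking along -z (the intrinsics and any distortion apply to the point x, -y, -z); pixel columns grow to the right and rows downward; lengths in m; the calibration is good to about 2 mm. A picture is of the moment at which its call begins. There is no depth.
- job_done(): hands the job in; it is judged then, once.
The state is a dict: "t": time; "q": joint angles; "dq": joint speeds; "tau": joint torques, N m; "eef_pos": TCP position; "eef_rot": TCP orientation; "contact_force": force on the tool from outside, world axes, zero at the start; "ft_torque": the same for the moment, N m; "grip_width": opening from 0.0 (shut) to 1.0 (fully open); "finger_force": force on a finger pad.
Only numpy, scipy, OpenCV 4.12 (cv2) and the standard library are available. Lean on these libraries where they do the work, as an engineer would, in place of code of your own. Each camera call takes 0.05 s, during which the arm holds its last target. There are 200 camera calls.

## Working session

There is one attempt and no reset: what is moved stays moved. The work goes in short steps, Python scripts to look and compute and a tool call to move; the robot and the scene stay as the last step left them, time stands still between calls to the robot, and variables do not carry over. Pictures are saved under pics/ and viewed, at most 10 in all, crops included, and the job is handed in when it is done.

Besides the shell and the picture viewer there is one more tool, called after ">>>" in YAML: its name, and indented under it one key for each argument. play_rows: Moves the arm, as the interface text tells. Its arguments: {"type":"object","properties":{"series":{"type":"array"}},"required":["series"]}

```bash
mkdir -p pics; python3 - <<'E'
from cell import *
import cv2,pickle
o=get_obs();print({k:np.round(v,3).tolist() if 0 else v for k,v in o.items()} if 0 else o)
for n in("top","scene"):
    c=capture(n);cv2.imwrite(f"pics/{n}0.png",c["image"]);pickle.dump(c,open(n+".pkl","wb"));print(n,c["intrinsics"],c["k1"],c["view"])
E
```

```text
{'t': 0.0, 'q': array([ 1.42119819,  0.50187468, -0.42681615,  1.55143261,  0.22081509,
        1.13833784, -0.21029763]), 'dq': array([-0.00067146,  0.00029963, -0.00121539, -0.00040178,  0.00077694,
        0.00034814,  0.0001543 ]), 'tau': array([ 9.39921738e-04, -5.69516695e+01, -5.81573412e+00, -2.80936593e+01,
        1.06439466e-02,  1.17460420e-02, -2.65910541e-05]), 'eef_pos': array([ 0.26045772, -0.59479514,  0.24125197]), 'eef_rot': array([ 9.78766335e-01,  2.04976763e-01, -1.71665135e-04, -9.79183981e-04]), 'contact_force': array([-0.11254049, -0.65286929,  0.16110637]), 'ft_torque': array([-0.01991329,  0.00781456, -0.07126549]), 'finger_force': 0.0, 'grip_width': 1.0013863366371047}
top [[483.01894612   0.         301.61963999]
 [  0.         483.01894612 205.2582414 ]
 [  0.           0.           1.        ]] -0.11439616784437992 [[-0.00246686 -0.99989061  0.01458368  0.03127283]
 [ 0.99621646 -0.00119036  0.08689849 -0.62802077]
 [-0.08687163  0.01474287  0.99611042 -0.93464063]
 [ 0.          0.          0.          1.        ]]
scene [[386.14102788   0.         323.67411192]
 [  0.         386.14102788 203.20694368]
 [  0.           0.           1.        ]] -0.07991261657974795 [[-0.57701497 -0.81635914  0.02472812  0.37706899]
 [ 0.38652804 -0.24628186  0.88878643 -0.34836838]
 [-0.71947884  0.52240119  0.45765402 -0.47120373]
 [ 0.          0.          0.          1.        ]]
```

View pics/top0.png

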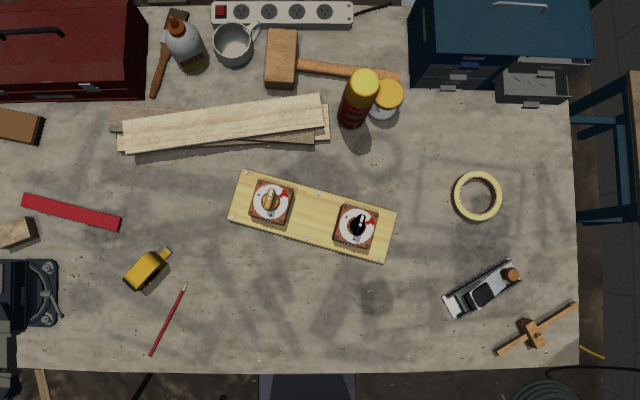

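View pics/scene0.png

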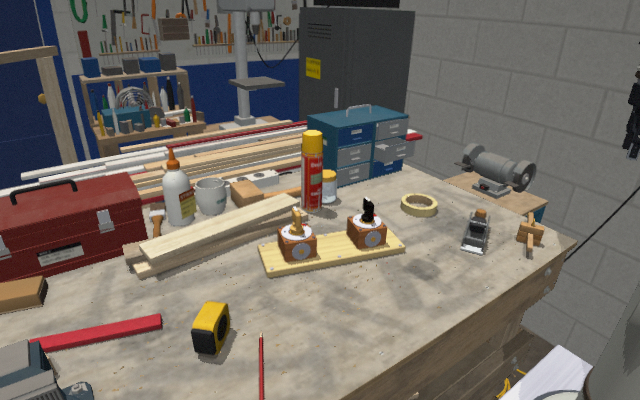

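The top view shows the board with the pale peg near (271,202) and the black peg near (357,226). In the scene view the black peg is near (367,215). I'll zoom in on it next.

```bash
cat > h.py <<'E'
import numpy as np, cv2, pickle
def ray(c,p):
    K=c["intrinsics"];k=c["k1"];d=(np.array(p,float)-K[:2,2])/[K[0,0],K[1,1]];u=d.copy()
    for _ in range(20): u=d/(1+k*u@u)
    R=c["view"][:3,:3];return -R.T@c["view"][:3,3], R.T@np.array([u[0],-u[1],-1])
def onz(c,p,z):
    o,d=ray(c,p);return o+d*(z-o[2])/d[2]
def proj(c,P):
    q=c["view"][:3,:3]@np.array(P,float)+c["view"][:3,3];u=np.array([q[0],-q[1]])/-q[2]
    return c["intrinsics"][:2,:2]@(u*(1+c["k1"]*u@u))+c["intrinsics"][:2,2]
E
python3 - <<'E'
from h import *
t=pickle.load(open("top.pkl","rb"));s=pickle.load(open("scene.pkl","rb"))
a=cv2.resize(t["image"][196:256,327:387],None,fx=6.5,fy=6.5,interpolation=cv2.INTER_CUBIC)
b=cv2.resize(s["image"][190:250,337:397],None,fx=6.5,fy=6.5,interpolation=cv2.INTER_CUBIC)
cv2.imwrite("pics/crop1.png",np.hstack([a,b]))
for n,p in(("dark",(357,226)),("pale",(271,202))): print(n,onz(t,p,.1))
hsv=cv2.cvtColor(t["image"],cv2.COLOR_BGR2HSV)
x0,y0=327,196;H=hsv[196:256,327:387]
red=((H[...,0]<6)|(H[...,0]>174))&(H[...,1]>170)&(H[...,2]>110)
ring=(H[...,1]<50)&(H[...,2]>130)
dark=(H[...,2]<45)
for n,m in(("red",red),("ring",ring),("dark",dark)):
    k,l,st,ce=cv2.connectedComponentsWithStats(m.astype(np.uint8))
    for i in range(1,k):
        if st[i,4]>3: print(n,st[i],ce[i]+[x0,y0],onz(t,ce[i]+[x0,y0],.071))
E
```

```text
dark [ 0.58330983 -0.07055989  0.1       ]
pale [0.62780517 0.08752816 0.1       ]
red [39 22  8  6 26] [370.23076923 221.11538462] [ 0.5938017  -0.09973909  0.071     ]
ring [37  0  5  5 14] [365.28571429 198.35714286] [ 0.63733413 -0.0908654   0.071     ]
ring [56  0  4  3  7] [384.71428571 197.        ] [ 0.63992712 -0.12834219  0.071     ]
ring [ 12  13  35  35 613] [355.16639478 226.24959217] [ 0.58411658 -0.07081944  0.071     ]
ring [32 27  3  4  8] [360.  224.5] [ 0.58741491 -0.08008409  0.071     ]
ring [ 0 54  8  6 36] [330.         253.05555556] [ 0.53359663 -0.0225956   0.071     ]
dark [ 23  19  15  21 198] [356.86363636 225.81818182] [ 0.58492672 -0.07406685  0.071     ]
dark [ 6 40  1  4  4] [333.  237.5] [ 0.56292709 -0.0284731   0.071     ]
```

View pics/crop1.png

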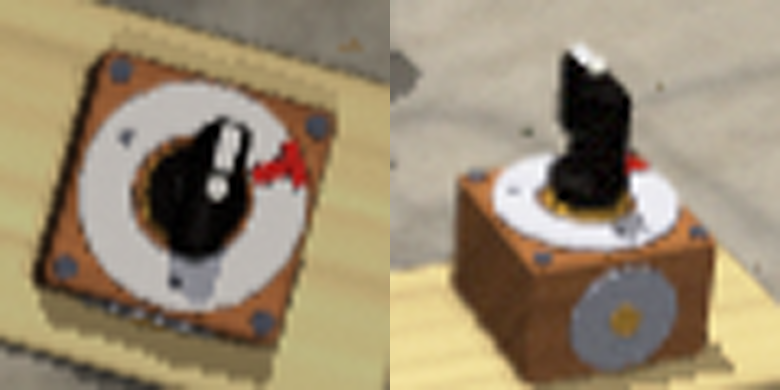

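The left crop shows the white line running from the axis dot at crop (216,187) to (231,125), and the red mark centred near (282,168). The ring centre is near (193,196). In the scene crop the marked end of the peg stands away from the viewer. Next I'll compute the poses.

```bash
python3 - <<'E'
from h import *
from scipy.spatial.transform import Rotation as R
t=pickle.load(open("top.pkl","rb"));s=pickle.load(open("scene.pkl","rb"))
hsv=cv2.cvtColor(t["image"],cv2.COLOR_BGR2HSV);H=hsv[196:256,327:387]
m=((H[...,1]<50)&(H[...,2]>120)).astype(np.uint8)
k,l,st,_=cv2.connectedComponentsWithStats(m);i=1+np.argmax(st[1:,4]);m=(l==i).astype(np.uint8)
c=max(cv2.findContours(m,0,cv2.CHAIN_APPROX_NONE)[0],key=cv2.contourArea)
h=cv2.convexHull(c)[:,0]+[327,196]
W=np.array([onz(t,p,.071)[:2] for p in h])
# circle fit
A=np.c_[2*W,np.ones(len(W))];x=np.linalg.lstsq(A,(W**2).sum(1),rcond=None)[0]
print("ring c",x[:2],"r",np.sqrt(x[2]+x[:2]@x[:2]), "minenc",cv2.minEnclosingCircle(W.astype(np.float32)))
f=lambda q,o:(q[0]/6.5-.42+o[0],q[1]/6.5-.42+o[1])
o=(327,196)
dot=onz(t,f((216,187),o),.123);tip=onz(t,f((231,125),o),.123);red=onz(t,(370.23,221.1),.071)
print("dot",dot,"tip",tip,"len",np.linalg.norm(tip-dot),"red",red)
ang=lambda v:np.degrees(np.arctan2(v[1],v[0]))
print("line ang",ang(tip-dot),"from ring c",ang(tip[:2]-x[:2]),"red ang",ang(red[:2]-x[:2]),ang(red[:2]-dot[:2]))
print("board ang",ang(onz(t,(271,202),.1)-onz(t,(357,226),.1)))
# scene check: predicted pixels of axis top & ring centre
C=np.r_[x[:2],.071];T=np.r_[x[:2],.123]
print("scene crop ring",(proj(s,C)-[337,190])*6.5,"top",(proj(s,T)-[337,190])*6.5, "tip",(proj(s,tip)-[337,190])*6.5)
from cell import get_obs
print(R.from_quat(get_obs()["eef_rot"]).as_matrix().round(3))
E
```

```text
ring c [ 0.58498204 -0.07254654] r 0.03303922765088339 minenc ((0.5850340723991394, -0.07274626195430756), 0.033441103994846344)
dot [ 0.58524664 -0.07267074  0.123     ] tip [ 0.60236957 -0.07704391  0.123     ] len 0.0176725541468882 red [ 0.59383102 -0.09973802  0.071     ]
line ang -14.32699171855293 from ring c -14.502012783145675 red ang -71.97346133412103 -72.40360166785128
board ang 74.28025476770244
scene crop ring [194.12498301 201.16916295] top [205.48620175  71.69432365] tip [182.69181773  49.83659347]
[[ 0.916  0.401 -0.001]
 [ 0.401 -0.916  0.002]
 [ 0.    -0.002 -1.   ]]
```

>>> play_rows:
  series:
    - [[3.4,-2.3,0,0,0,0,0],[3.4,-2.3,0,0,0,0,0],[3.4,-2.3,0,0,0,0,0],[3.4,-2.3,0,0,0,0,0],[3.4,-2.3,0,0,0,0,0]]

```text
t: 0.6
eef_pos: [0.3708, -0.4202, 0.242]
eef_rot: [0.979, 0.205, -0.0, -0.0]
contact_force: [0.7, 0.6, 0.2]
grip_width: 1.002
finger_force: 0.0
```

>>> play_rows:
  series:
    - [[3.4,-2.3,0,0,0,0,0],[3.4,-2.3,0,0,0,0,0],[3.4,-2.3,0,0,0,0,0],[3.4,-2.3,0,0,0,0,0],[3.4,-2.3,0,0,0,0,0]]

```text
t: 1.1
eef_pos: [0.4803, -0.2468, 0.2421]
eef_rot: [0.979, 0.205, -0.0, -0.0]
contact_force: [0.3, -0.8, -0.6]
grip_width: 1.001
finger_force: 0.0
```

>>> play_rows:
  series:
    - [[3.4,-2.3,0,0,0,0,0],[3.4,-2.3,0,0,0,0,0],[3.4,-2.3,0,0,0,0,0],[3.4,-2.3,0,0,0,0,0],[3,-2,0,0,0,0,0]]

```text
t: 1.6
eef_pos: [0.5876, -0.0769, 0.242]
eef_rot: [0.979, 0.205, -0.0, -0.0]
contact_force: [0.0, 0.3, -1.0]
grip_width: 1.003
finger_force: 0.0
```

>>> play_rows:
  series:
    - [[0,0,0,0,0,-0.14,0],[0,0,0,0,0,-0.14,0],[0,0,0,0,0,-0.14,0],[0,0,0,0,0,-0.14,0],[0,0,0,0,0,-0.14,0]]

```text
t: 2.1
eef_pos: [0.5867, -0.0791, 0.2418]
eef_rot: [0.848, 0.531, -0.0, -0.0]
contact_force: [0.5, -0.2, -0.8]
grip_width: 1.005
finger_force: 0.0
```

>>> play_rows:
  series:
    - [[0,0,0,0,0,-0.14,0],[0,0,0,0,0,-0.14,0],[0,0,0,0,0,-0.14,0],[0,0,0,0,0,-0.14,0],[0,0,0,0,0,-0.14,0]]

```text
t: 2.6
eef_pos: [0.5867, -0.0792, 0.2419]
eef_rot: [0.614, 0.789, -0.0, -0.0]
contact_force: [0.0, 0.0, -0.5]
grip_width: 1.001
finger_force: 0.0
```

>>> play_rows:
  series:
    - [[0,0,0,0,0,-0.14,0],[0,0,0,0,0,-0.14,0],[0,0,0,0,0,-0.14,0],[0,0,0,0,0,-0.14,0],[0,0,0,0,0,-0.14,0]]

```text
t: 3.1
eef_pos: [0.5867, -0.0793, 0.2419]
eef_rot: [0.307, 0.952, -0.0, -0.0]
contact_force: [0.3, 1.0, 0.2]
grip_width: 0.999
finger_force: 0.0
```

```bash
cat > st.py <<'E'
import numpy as np
from cell import get_obs
from scipy.spatial.transform import Rotation as R
def st(target=(.5851,-.0726,.102)):
    o=get_obs();M=R.from_quat(o["eef_rot"]).as_matrix()
    print("t",round(o["t"],2),"p",o["eef_pos"].round(4),"q",o["q"].round(2),"F",o["contact_force"].round(1),"T",o["ft_torque"].round(2),"w",round(o["grip_width"],3),"ff",round(o["finger_force"],1))
    print("yaw x",np.degrees(np.arctan2(M[1,0],M[0,0])).round(2),"z axis",M[:,2].round(4),"tool delta cm",(M.T@(np.array(target)-o["eef_pos"])*100).round(2))
if __name__=="__main__": st()
E
python3 st.py
```

```text
t 3.1 p [ 0.5867 -0.0793  0.2419] q [ 0.87  0.61 -1.1   1.69  0.57  1.21  0.57] F [0.3 1.  0.2] T [ 0.02  0.03 -0.  ] w 0.999 ff 0.0
yaw x 144.29 z axis [-8.e-04 -0.e+00 -1.e+00] tool delta cm [ 0.51  0.46 13.99]
```

>>> play_rows:
  series:
    - [[0,0,0,0,0,-0.125,0],[0,0,0,0,0,-0.125,0],[0,0,0,0,0,-0.125,0],[0.3,0.6,3,0,0,0,0],[0,0,3,0,0,0,0]]

```text
t: 3.6
eef_pos: [0.586, -0.0718, 0.182]
eef_rot: [0.126, 0.992, 0.0, 0.001]
contact_force: [-0.5, -0.2, -0.4]
grip_width: 1.001
finger_force: 0.0
```

```bash
python3 - <<'E'
from cell import *
import cv2
from st import st
st()
a=capture("top")["image"][166:286,287:427];b=capture("scene")["image"][140:260,297:437]
cv2.imwrite("pics/c2.png",np.hstack([cv2.resize(x,None,fx=2.8,fy=2.8,interpolation=cv2.INTER_CUBIC) for x in(a,b)]))
E
```

```text
t 3.6 p [ 0.586  -0.0718  0.182 ] q [ 0.86  0.71 -1.13  1.75  0.7   1.15  0.84] F [-0.5 -0.2 -0.4] T [0.01 0.   0.04] w 1.001 ff 0.0
yaw x 165.49 z axis [ 1.4e-03  5.0e-04 -1.0e+00] tool delta cm [ 0.07 -0.1   8.  ]Traceback (most recent call last):
  File "<stdin>", line 6, in <module>
NameError: name 'np' is not defined
```

>>> play_rows:
  series:
    - [[0.1,-0.1,2,0,0,0,0],[0,0,2,0,0,0,0],[0,0,2,0,0,0,0],[0,0,2,0,0,0,0],[0,0,0,0,0,0,0]]

```text
t: 4.2
eef_pos: [0.5823, -0.0736, 0.0991]
eef_rot: [0.127, 0.992, -0.0, -0.003]
contact_force: [-1.0, 0.9, -0.2]
grip_width: 0.998
finger_force: 0.0
```

```bash
python3 - <<'E'
from cell import *
import cv2, numpy as np
from st import st
st()
a=capture("top")["image"][166:286,287:427];b=capture("scene")["image"][140:260,297:437]
cv2.imwrite("pics/c2.png",np.hstack([cv2.resize(x,None,fx=2.8,fy=2.8,interpolation=cv2.INTER_CUBIC) for x in(a,b)]))
E
```

```text
t 4.2 p [ 0.5823 -0.0736  0.0991] q [ 0.81  0.8  -1.03  1.8   0.8   1.03  0.77] F [-1.   0.9 -0.2] T [ 0.   -0.01  0.02] w 0.998 ff 0.0
yaw x 165.46 z axis [-5.1e-03  4.0e-04 -1.0e+00] tool delta cm [-0.24  0.16 -0.29]
```

View pics/c2.png

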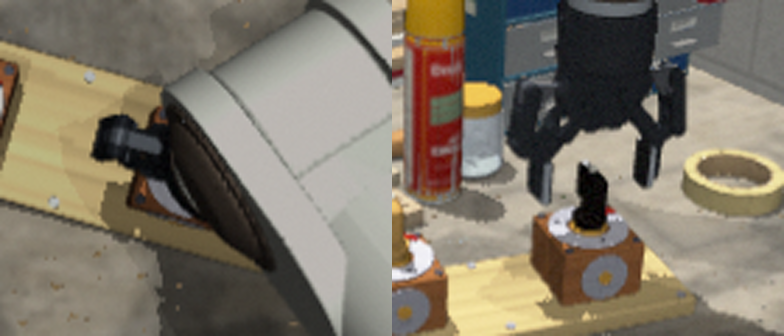

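The open fingers straddle the black peg, with the peg tip at about crop (590,170) between the two pads at 540 and 650. I'll correct the small offset and then check it.

>>> play_rows:
  series:
    - [[-0.2,0.15,-0.2,0,0,0,0],[0,0,0,0,0,0,0],[0,0,0,0,0,0,0],[0,0,0,0,0,0,0],[0,0,0,0,0,0,0]]

```text
t: 4.8
eef_pos: [0.5869, -0.0724, 0.1046]
eef_rot: [0.127, 0.992, -0.0, 0.0]
contact_force: [0.5, -1.1, -0.5]
grip_width: 0.998
finger_force: 0.0
```

```bash
python3 st.py
```

```text
t 4.8 p [ 0.5869 -0.0724  0.1046] q [ 0.81  0.8  -1.04  1.79  0.8   1.04  0.77] F [ 0.5 -1.1 -0.5] T [-0.02  0.02  0.02] w 0.998 ff 0.0
yaw x 165.45 z axis [ 4.e-04 -2.e-04 -1.e+00] tool delta cm [ 0.17 -0.06  0.26]
```

>>> play_rows:
  series:
    - [[0.2,-0.05,0.25,0,0,0,0],[0,0,0,0,0,0,0],[0,0,0,0,0,0,0],[0,0,0,0,0,0,0.5],[0,0,0,0,0,0,0.9]]

```text
t: 5.3
eef_pos: [0.5848, -0.0723, 0.1018]
eef_rot: [0.127, 0.992, 0.0, 0.0]
contact_force: [-0.8, -0.2, -0.2]
grip_width: 0.692
finger_force: 0.0
```

>>> play_rows:
  series:
    - [[0,0,0,0,0,0,1],[0,0,0,0,0,0,1],[0,0,0,0,0,0,1],[0,0,0,0,0,0,1],[0,0,0,0,0,0,1]]

```text
t: 5.8
eef_pos: [0.5845, -0.0732, 0.1019]
eef_rot: [0.127, 0.992, -0.001, -0.0]
contact_force: [-2.0, -3.2, 3.4]
grip_width: 0.139
finger_force: 61.0
```

```bash
python3 st.py
```

```text
t 5.8 p [ 0.5845 -0.0732  0.1019] q [ 0.81  0.8  -1.03  1.8   0.8   1.03  0.77] F [-2.  -3.2  3.4] T [-0.69  0.43 -0.29] w 0.139 ff 61.0
yaw x 165.39 z axis [-6.0e-04 -1.1e-03 -1.0e+00] tool delta cm [-0.04  0.08 -0.01]
```

>>> play_rows:
  series:
    - [[0,0,0.15,0,0,0,1],[0,0,0.15,0,0,0,1],[0,0,0.15,0,0,0,1],[0,0,0.15,0,0,0,1],[0,0,0.1,0,0,0,1]]

```text
t: 6.3
eef_pos: [0.5848, -0.0732, 0.0964]
eef_rot: [0.127, 0.992, -0.001, 0.0]
contact_force: [-7.7, -3.8, 22.0]
grip_width: 0.143
finger_force: 63.5
```

>>> play_rows:
  series:
    - [[0,0,0,0,0,0,1],[0,0,0,0,0,0,1],[0,0,0,0,0,0,1],[0,0,0,0,0,0,1],[0,0,0,0,0,0,1]]

```text
t: 6.8
eef_pos: [0.5847, -0.0732, 0.0964]
eef_rot: [0.127, 0.992, -0.001, 0.0]
contact_force: [-5.1, -4.3, 15.4]
grip_width: 0.142
finger_force: 62.8
```

```bash
python3 st.py
```

```text
t 6.8 p [ 0.5847 -0.0732  0.0964] q [ 0.8   0.8  -1.03  1.8   0.81  1.02  0.76] F [-5.1 -4.3 15.4] T [-0.9   1.46 -0.3 ] w 0.142 ff 62.8
yaw x 165.4 z axis [-2.0e-04 -2.4e-03 -1.0e+00] tool delta cm [-0.02  0.07 -0.56]
```

>>> play_rows:
  series:
    - [[0,0,0,0,0,0.1,1],[0,0,0,0,0,0.1,1],[0,0,0,0,0,0.1,1],[0,0,0,0,0,0.1,1],[0,0,0,0,0,0.1,1]]

```text
t: 7.3
eef_pos: [0.585, -0.0727, 0.0964]
eef_rot: [0.37, 0.929, -0.001, 0.001]
contact_force: [-5.2, -2.6, 13.5]
grip_width: 0.143
finger_force: 60.9
```

>>> play_rows:
  series:
    - [[0,0,0,0,0,0.1,1],[0,0,0,0,0,0.1,1],[0,0,0,0,0,0.1,1],[0,0,0,0,0,0.1,1],[0,0,0,0,0,0.1,1]]

```text
t: 7.8
eef_pos: [0.5855, -0.0724, 0.0965]
eef_rot: [0.588, 0.809, 0.0, 0.001]
contact_force: [-4.3, -2.1, 11.4]
grip_width: 0.142
finger_force: 60.6
```

>>> play_rows:
  series:
    - [[0,0,0,0,0,0,1],[0,0,0,0,0,0,1],[0,0,0,0,0,0,1],[0,0,0,0,0,0,1],[0,0,0,0,0,0,1]]

```text
t: 8.3
eef_pos: [0.5855, -0.0724, 0.0964]
eef_rot: [0.586, 0.81, -0.0, 0.001]
contact_force: [-3.7, -1.8, 12.3]
grip_width: 0.143
finger_force: 60.8
```

```bash
python3 st.py
```

```text
t 8.3 p [ 0.5855 -0.0724  0.0964] q [ 0.68  0.7  -0.82  1.81  0.63  0.92 -0.11] F [-3.7 -1.8 12.3] T [-0.53  0.86 -0.04] w 0.143 ff 60.8
yaw x 108.18 z axis [ 0.0016 -0.0012 -1.    ] tool delta cm [-0.01 -0.04 -0.56]
```

>>> play_rows:
  series:
    - [[0,0,0.1,0,0,0,1],[0,0,0.1,0,0,0,1],[0,0,0,0,0,0,1],[0,0,0,0,0,0,1],[0,0,0,0,0,0,1]]

```text
t: 8.8
eef_pos: [0.5857, -0.0724, 0.0962]
eef_rot: [0.586, 0.81, -0.0, 0.002]
contact_force: [-9.3, -2.9, 27.0]
grip_width: 0.143
finger_force: 63.0
```

Pressing 2 mm further raised the force to 27 N with no movement, so the peg is home. I'll relieve the press, release the peg and rise.

>>> play_rows:
  series:
    - [[0,0,-0.15,0,0,0,1],[0,0,0,0,0,0,1],[0,0,0,0,0,0,0.6],[0,0,0,0,0,0,0],[0,0,0,0,0,0,0]]

```text
t: 9.3
eef_pos: [0.5847, -0.0717, 0.094]
eef_rot: [0.586, 0.81, 0.0, -0.0]
contact_force: [-0.5, -0.9, -0.1]
grip_width: 0.647
finger_force: 0.0
```

>>> play_rows:
  series:
    - [[0,0,0,0,0,0,0],[0,0,0,0,0,0,0],[0,0,0,0,0,0,0],[0,0,-2,0,0,0,0],[0,0,-3,0,0,0,0]]

```text
t: 9.8
eef_pos: [0.5831, -0.0722, 0.143]
eef_rot: [0.587, 0.81, -0.001, -0.002]
contact_force: [-0.2, -0.5, 0.5]
grip_width: 0.999
finger_force: 0.0
```

>>> play_rows:
  series:
    - [[0,0,-3,0,0,0,0],[0,0,-3,0,0,0,0],[0,0,-3,0,0,0,0],[-3,-3,0,0,0,0,0],[-3,-3,0,0,0,0,0]]

```text
t: 10.3
eef_pos: [0.5472, -0.1472, 0.2358]
eef_rot: [0.585, 0.811, 0.001, 0.001]
contact_force: [0.1, -0.8, -0.6]
grip_width: 1.003
finger_force: 0.0
```

```bash
python3 st.py
```

```text
t 10.3 p [ 0.5472 -0.1472  0.2358] q [ 0.95  0.49 -0.97  1.76  0.45  1.12  0.16] F [ 0.1 -0.8 -0.6] T [-0.08  0.01  0.02] w 1.003 ff 0.0
yaw x 108.4 z axis [ 3.e-03 -6.e-04 -1.e+00] tool delta cm [ 5.9   5.91 13.39]
```

>>> play_rows:
  series:
    - [[-4,-1,0,0,0,0,0],[-4,-1,0,0,0,0,0],[-4,-1,0,0,0,0,0],[-4,-1,0,0,0,0,0],[0,0,0,0,0,0,0]]

```text
t: 10.8
eef_pos: [0.5565, -0.3213, 0.2332]
eef_rot: [0.591, 0.807, -0.001, 0.0]
contact_force: [-0.0, -1.0, -0.4]
grip_width: 0.999
finger_force: 0.0
```

```bash
python3 - <<'E'
from cell import *
import cv2, numpy as np
a=capture("top")["image"][196:256,327:387];b=capture("scene")["image"][190:250,337:397]
cv2.imwrite("pics/c3.png",np.hstack([cv2.resize(x,None,fx=6.5,fy=6.5,interpolation=cv2.INTER_CUBIC) for x in(a,b)]))
E
```

```text
(no output)
```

View pics/c3.png

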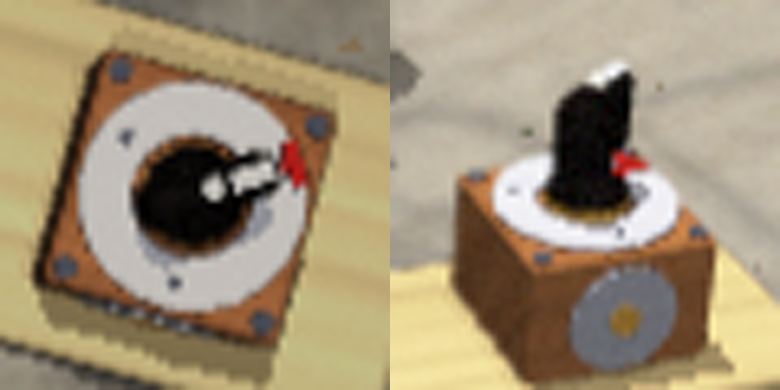

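The white line runs from crop (213,187) to (275,170) and points at the red mark at (293,165). The peg top sits about 15 crop px lower in the scene view, so it is pressed in and held.

```bash
python3 -c "
from cell import *
print(job_done())"
```

```text
the job is handed in; nothing more can be done
None
```

The black peg is pressed home (about 6 mm), turned about 57° clockwise to the red mark and let go; the last pictures showed it staying there, the pale peg was never approached, and the job was handed in at about 11 s with no verdict returned.

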